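Set out the clip hangers on the drying rail

ROBOT

A 6-joint arm with a two-finger parallel gripper is mounted at the origin on the work surface. World frame = base frame: x ahead of the robot, y to its left, z up, the work surface at z = 0. Lengths are in m, angles in rad, forces in N, time in s.
With the tool pointing down it reaches from about 0.3 to 0.825 m from the base axis. Payload 5.4 kg.
Tool frame: the origin (TCP) lies at the very end of the fingers, on their centre line; the grasp point (between the pads) lies 19 mm behind it; z points along the fingers, y is the line along which they close (so a half turn about z gives the same grasp; the last joint's range is limited). The gripper opens to 92 mm and grips with 3 to 60 N. Pads are 20 mm wide; open, the fingers measure 128 mm over their backs; the gripper's body (75 mm by 189 mm) begins 69 mm behind the grasp point.
Start: joints at [-1.432, 0.158, 1.597, -0, 1.386, -0.21], TCP at [0.196, -0.54, 0.215] pointing down, gripper open.
Joint ranges: [-2.91, 2.91], [-0.94, 2.29], [0.18, 2.7], [-1.29, 4.43], [0.17, 2.64], [-3, 3]. Speed limits (rad/s): [2.57, 2.57, 3.14, 3.14, 3.14, 3.14].

INTERFACE

Orientations are given as a rotation vector (axis times angle).
In Python, from workcell import bot gives the robot as it stands. Calls block until the motion is done:
- bot.goto(position, orientation): joint-space move of the TCP to a pose.
- bot.line_to(position, rot=None, max_speed=0.15): straight line of the TCP; rot=None keeps the orientation; max_speed is the mean speed in m/s.
- bot.set_joints(angles): joint-space move.
- bot.set_gripper(opening, newtons=None): opening from 0.0 (shut) to 1.0 (fully open); newtons is the grip in N (None keeps the last); returns when the fingers have stopped.
- bot.hold(seconds).
- bot.inverse_kinematics(position, orientation): joint angles nearest the present ones, or None.
- bot.read_camera(name): name is "scene" or "top" or "wrist"; returns a dict with "pixels" (400x640x3 uint8, blue, green, red), "fx", "fy", "cx", "cy" (pixels), "R" (3x3) and "t" (3): a world point X has camera coordinates R X + t. Camera axes: x right, y down, z forward; pixel columns grow to the right and rows downward; lengths in m; the calibration is good to about 2 mm. A picture is of the moment at which its call begins. There is no depth.
A pose or a line that the arm cannot do raises bot.MotionError and nothing moves.
- bot.job_done(): hands the job in; it is judged then, once.
Readings, each from a call of its own:
- bot.current_clock(): time.
- bot.current_joints(): joint angles.
- bot.current_joint_vel(): joint speeds.
- bot.current_effort(): joint torques, N m.
- bot.current_ee_pos(): TCP position.
- bot.current_tool_rot(): TCP orientation.
- bot.current_contact_force(): force on the tool from outside, world axes, zero at the start.
- bot.current_ft_torque(): the same for the moment, N m.
- bot.current_opening(): opening from 0.0 (shut) to 1.0 (fully open).
- bot.current_grip_force(): force on a finger pad.
Only numpy, scipy, OpenCV 4.12 (cv2) and the standard library are available. Lean on these libraries where they do the work, as an engineer would, in place of code of your own. Each camera call takes 0.05 s, during which the arm holds its last target. There are 200 camera calls.

TASK

The lid of the hanger tin is stuck: lever it up with the ink knife in the notch at the front, open it wide, and lay the knife flat on the white ink slab again. Hook every clip hanger from the tin onto the drying rail to the right of the white tape (the side nearer the tin) and slide it along the bar past the tape into the part between tape and stop collar; do not lift a hanger over that part. When all of them hang there, shut the tin again, and leave the other things on the bench where they are.

Things in the scene. Friction and masses are not known exactly. Their poses are not given: they have to be found in the camera images.
- tin: grey steel tin with a flat hinged lid, fixed, 130 (x) x 238 (y) x 104 high without lid, walls and floor 3. Origin: centre of its underside; front faces -x, hinge at the back. Three dividers, 53 high, at y = -58, 0, 58 make four bays centred on y = +-29, +-87; each hanger present stands upright in one, hook opening to the tin's +x. The lid, 130 x 238 x 9, lies flush on the rim and has no handle.
- notch (a point): middle of the pry notch in the tin's front face, with the tin's axes (x goes in): the middle 80 of the front wall stops 10 below the rim, a slot 80 wide and 10 high (5 up and 5 down from here) straight under the shut lid's front edge.
- lid_hinge (a point): middle of the hinge line, which runs along the tin's y at the rim, tin x = 65, z = 104; the shut lid's underside is level with it. The lid reaches 130 from the hinge to its front edge.
- lid (a joint): lid angle in rad: 0 shut, 1.57 upright, 1.85 at its stop; the front edge rises. The hinge is stiff: the lid stays at any angle and takes 2 to 3 N at its edge to move.
- slab: white glazed ink slab lying flat, fixed, 180 (x) x 280 (y) x 6 high. Origin: centre of its underside.
- knife: stiff ink knife, 100 g: dark wooden handle 100 long, 22 wide, 22 high; flat steel blade 36 wide, 2 thick, reaching 80 beyond the handle. Origin: centre of the handle's underside; +x to the blade, z up as it lies; the blade is at z = 10 to 12, its tip edge at x = 130. It starts flat on the slab.
- rail: drying rail, fixed: steel bar 12 thick, 420 long along y, axis 240 above the table, on posts at y = +-202, no higher than the bar. Origin: on the table under the bar's middle; +y to the robot's left. Stop collar, 22 thick, at y = 180 to 192. Hangers are hooked on at the open right part, y = -190 to -45, and parked between tape and collar.
- tape (a point): middle of the white tape mark, a band 10 long round the bar at rail y = -40 to -30, on the bar's axis.
- hangerA: clip hanger, 70 g (None if absent): wooden clamp 24 (x) x 46 (y) x 30 high under a hook of steel strip 10 wide (y). Origin: centre of its underside, z up. Stem x = -15 to -11, z = 30 to 90; crown x = -15 to 15, z = 86 to 90; leg x = 11 to 15, z = 64 to 90. The clamp's top bar ends at z = 34: the rail enters from +x under the leg (gap z 34 to 64). Hung, the origin is 160 above the table.
- hangerB: clip hanger, 70 g (None if absent): wooden clamp 24 (x) x 46 (y) x 30 high under a hook of steel strip 10 wide (y). Origin: centre of its underside, z up. Stem x = -15 to -11, z = 30 to 90; crown x = -15 to 15, z = 86 to 90; leg x = 11 to 15, z = 64 to 90. The clamp's top bar ends at z = 34: the rail enters from +x under the leg (gap z 34 to 64). Hung, the origin is 160 above the table.
- hangerC: clip hanger, 70 g (None if absent): wooden clamp 24 (x) x 46 (y) x 30 high under a hook of steel strip 10 wide (y). Origin: centre of its underside, z up. Stem x = -15 to -11, z = 30 to 90; crown x = -15 to 15, z = 86 to 90; leg x = 11 to 15, z = 64 to 90. The clamp's top bar ends at z = 34: the rail enters from +x under the leg (gap z 34 to 64). Hung, the origin is 160 above the table.
- hangerD: clip hanger, 70 g (None if absent): wooden clamp 24 (x) x 46 (y) x 30 high under a hook of steel strip 10 wide (y). Origin: centre of its underside, z up. Stem x = -15 to -11, z = 30 to 90; crown x = -15 to 15, z = 86 to 90; leg x = 11 to 15, z = 64 to 90. The clamp's top bar ends at z = 34: the rail enters from +x under the leg (gap z 34 to 64). Hung, the origin is 160 above the table.
- jar1: ink jar, 52 diameter, 58 high, standing under the rail. Bystander: leave where it is. Origin: centre of its underside.
- jar2: ink jar, 52 diameter, 58 high, standing under the rail. Bystander: leave where it is. Origin: centre of its underside.
- jar3: ink jar, 66 diameter, 70 high, to the right of the tin. Bystander: leave where it is. Origin: centre of its underside.
- tape_roll: roll of tape lying flat, 80 diameter, 22 high. Bystander: leave where it is. Origin: centre of its underside.
- brayer: ink roller lying flat, roller 32 diameter and 80 long, handle to its -x, beyond the tin. Bystander: leave where it is. Origin: centre of its underside.
- lino_block: lino printing block lying flat, 120 x 90 x 17. Bystander: leave where it is. Origin: centre of its underside.
- brush: brush lying at the left. Bystander: leave where it is.
Not all that is in view belongs to the job. What is shaped like the knife but orange or red is not meant.

How it is judged:
On the way, in this order (a step that is already met when the one before it is completed fails the run):
1. the lid is levered up with the ink knife: raised by at least 0.15 rad with the knife bearing on it (value of joint lid above 0.15 rad and contact force between knife and lid above 0.3 N), for 0.1 s.
2. the lid stands wide open (above 1.2 rad) (value of joint lid above 1.2 rad), for 0.2 s.
3. every hanger from the tin hangs on the rail between the tape mark and the stop collar while the tin is still open (z of hangerA in the frame of rail between 0.152 and 0.168 m and x of hangerA in the frame of rail between -0.025 and 0.025 m and y of each of hangerA, hangerB, hangerC, hangerD in the frame of rail above -0.035 m and angle between each of hangerA, hangerB, hangerC, hangerD's own z axis and vertical below 0.3 rad and z of hangerB in the frame of rail between 0.152 and 0.168 m and x of hangerB in the frame of rail between -0.025 and 0.025 m and z of hangerC in the frame of rail between 0.152 and 0.168 m and x of hangerC in the frame of rail between -0.025 and 0.025 m and z of hangerD in the frame of rail between 0.152 and 0.168 m and x of hangerD in the frame of rail between -0.025 and 0.025 m and value of joint lid above 0.8 rad), for 0.3 s.
At the end, for the whole second after the job is handed in: Every hanger hangs still by its hook on the bar (origin 160 mm up within 8 mm, within 25 mm of the bar, tilt under 0.3 rad), its middle past the middle of the tape towards the collar; lid below 0.05 rad; knife flat and still, the middle of its handle over the slab (z of hangerA in the frame of rail between 0.152 and 0.168 m and x of hangerA in the frame of rail between -0.025 and 0.025 m and y of each of hangerA, hangerB, hangerC, hangerD in the frame of rail above -0.035 m and angle between each of hangerA, hangerB, hangerC, hangerD's own z axis and vertical below 0.3 rad and z of hangerB in the frame of rail between 0.152 and 0.168 m and x of hangerB in the frame of rail between -0.025 and 0.025 m and z of hangerC in the frame of rail between 0.152 and 0.168 m and x of hangerC in the frame of rail between -0.025 and 0.025 m and z of hangerD in the frame of rail between 0.152 and 0.168 m and x of hangerD in the frame of rail between -0.025 and 0.025 m and linear speed of each of hangerA, hangerB, hangerC, hangerD, knife below 0.02 m/s and value of joint lid below 0.05 rad and x of knife in the frame of slab between -0.085 and 0.085 m and y of knife in the frame of slab between -0.135 and 0.135 m and z of knife in the frame of slab between 0.002 and 0.012 m and angle between knife's own z axis and vertical below 0.12 rad); the robot touches nothing.
It fails at once if a bystander (jar, tape roll, brayer, lino block or brush) was knocked out of its place (more than 4 cm) (distance of any of jar1, jar2, jar3, tape_roll, brayer, lino_block, brush from where it was at the start of the episode above 0.04 m).
It fails at once if a hanger was lifted over the parking part of the rail instead of being slid along it past the tape ((y of hangerA in the frame of rail between -0.03 and 0.21 m and x of hangerA in the frame of rail between -0.02 and 0.02 m and z of hangerA in the frame of rail between 0.175 and 0.24 m) or (y of hangerB in the frame of rail between -0.03 and 0.21 m and x of hangerB in the frame of rail between -0.02 and 0.02 m and z of hangerB in the frame of rail between 0.175 and 0.24 m) or (y of hangerC in the frame of rail between -0.03 and 0.21 m and x of hangerC in the frame of rail between -0.02 and 0.02 m and z of hangerC in the frame of rail between 0.175 and 0.24 m) or (y of hangerD in the frame of rail between -0.03 and 0.21 m and x of hangerD in the frame of rail between -0.02 and 0.02 m and z of hangerD in the frame of rail between 0.175 and 0.24 m)).
Of hangerA, hangerB, hangerC, hangerD only 2 to 4 are there at a start; the rules pass over those that are not, and their reading is None.
At some moment in a run one of knife may be knocked a few centimetres aside while the robot is not near it.
It also fails if it takes over 210 s, if anything falls off the work surface, if the arm or the gripper's body presses on something with over 40 N, if the wrist force passes 120 N, or if a joint passes its speed limit or range.

## Working session

There is one attempt and no reset: what is moved stays moved. The work goes in short steps, each a Python script; the robot and the scene stay as the last script left them, time stands still between calls to the robot, and variables do not carry over. Pictures are saved under pics/ and viewed, at most 18 in all, crops included, and the job is handed in when it is done.

```bash
ls; mkdir -p pics
python3 - <<'E'
from workcell import bot
import cv2
for n in ("scene","top"):
    c=bot.read_camera(n); cv2.imwrite(f"pics/{n}0.png",c["pixels"]); print(n,c["fx"],c["fy"],c["cx"],c["cy"],c["R"],c["t"])
print(bot.current_clock(),bot.current_tool_rot())
E
```

```text
pics
scene 443.2939596388958 443.2939596388958 320.9985271319489 201.0658964935921 [[ 0.75200156  0.65902189  0.01355745]
 [ 0.57857912 -0.65007566 -0.49259296]
 [-0.31581618  0.37827473 -0.87015422]] [-0.38139271 -0.18877576  1.62722091]
top 447.7915923924163 447.7915923924163 316.9283505106383 196.0344113697693 [[-0.01492681 -0.99988454 -0.00284728]
 [-0.99346221  0.01515314 -0.11315128]
 [ 0.11318136  0.00113967 -0.99357369]] [0.0328779  0.49717595 1.43886324]
0.1 [-3.09225392e+00 -5.44767775e-01 -7.48863869e-05]
```

View pics/scene0.png

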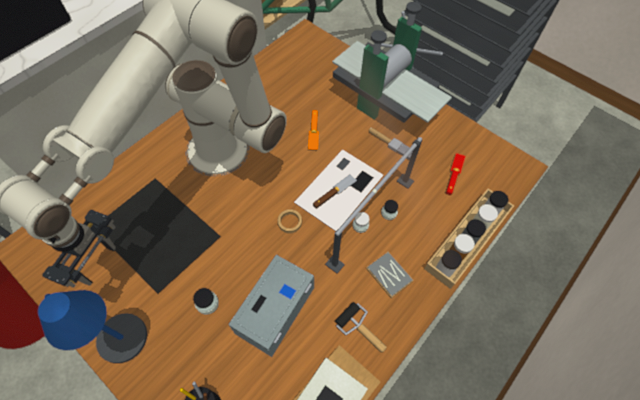

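View pics/top0.png

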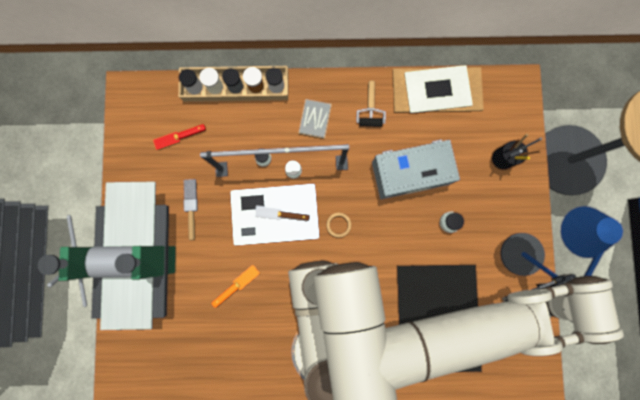

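Run:
```python
import cv2
t=cv2.imread("pics/top0.png")[135:255,200:466]; cv2.imwrite("pics/topc.png",cv2.resize(t,None,fx=3,fy=3,interpolation=2))
t=cv2.imread("pics/scene0.png")[130:360,225:425]; cv2.imwrite("pics/scenec.png",cv2.resize(t,None,fx=2.6,fy=2.6,interpolation=2))
```

```text
(no output)
```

View pics/topc.png

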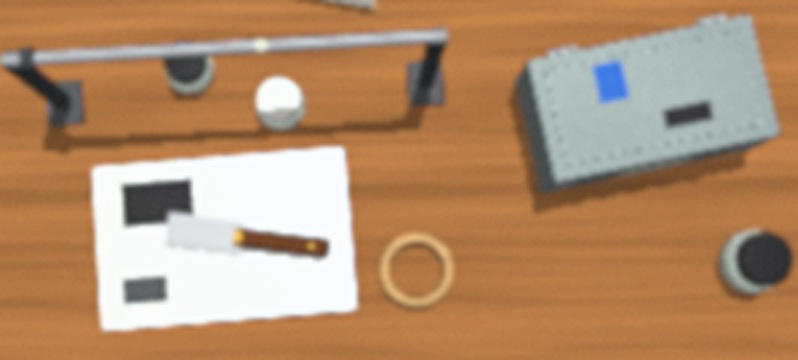

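View pics/scenec.png

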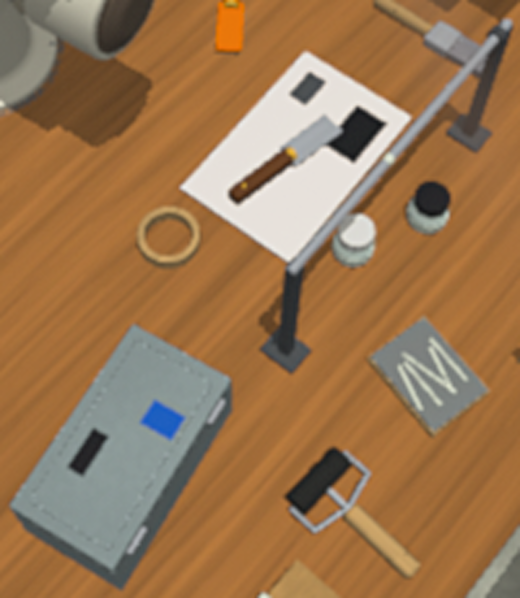

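```bash
cat > h.py <<'E'
import numpy as np
from scipy.optimize import least_squares
from scipy.spatial.transform import Rotation as R
CAM={"top":(447.79,316.93,196.03,np.array([[-0.01492681,-0.99988454,-0.00284728],[-0.99346221,0.01515314,-0.11315128],[0.11318136,0.00113967,-0.99357369]]),np.array([0.0328779,0.49717595,1.43886324])),
"scene":(443.294,321.0,201.066,np.array([[0.75200156,0.65902189,0.01355745],[0.57857912,-0.65007566,-0.49259296],[-0.31581618,0.37827473,-0.87015422]]),np.array([-0.38139271,-0.18877576,1.62722091]))}
def proj(c,X):
    f,cx,cy,Rm,t=CAM[c]; p=np.atleast_2d(X)@Rm.T+t
    return np.c_[f*p[:,0]/p[:,2]+cx,f*p[:,1]/p[:,2]+cy]
def fit(obs,z0,guess):
    """obs: list of (cam, model xyz, u, v); returns x,y,yaw and residuals"""
    def place(q,m): return R.from_euler('z',q[2]).apply(m)+[q[0],q[1],z0]
    def f(q): return np.concatenate([proj(c,place(q,np.array(m)))[0]-[u,v] for c,m,u,v in obs])
    s=least_squares(f,guess,loss='soft_l1'); return s.x,s.fun.reshape(-1,2)
E
python3 - <<'E'
from h import *
np.set_printoptions(precision=4,suppress=True)
T=lambda m,u,v:("top",m,200+u/3-.33,135+v/3-.33)
S=lambda m,u,v:("scene",m,225+u/2.6-.3,130+v/2.6-.3)
o={}
a=[(.065,.119,.113),(.065,-.119,.113),(-.065,-.119,.113),(-.065,.119,.113)]
o['tin']=[T(a[0],526,63),T(a[1],751,16),T(a[2],777,132),T(a[3],555,184),S(a[3],135,327),S(a[0],232,382),S(a[1],118,572),S(a[2],13,505)],0,[.7,-.2,0]
r=[(0,.21,.24),(0,-.21,.24),(0,-.035,.24)]
o['rail']=[T(r[0],5,60),T(r[1],446,36),T(r[2],261,45),S(r[1],291,268),S(r[0],507,28),S(r[2],389,158)],0,[.7,.1,0]
s=[(.09,.14,.006),(.09,-.14,.006),(-.09,-.14,.006),(-.09,.14,.006)]
o['slab']=[T(s[0],92,168),T(s[1],345,148),T(s[2],357,308),T(s[3],102,330),S(s[3],305,52),S(s[0],411,118),S(s[1],290,262),S(s[2],181,187)],0,[.55,.1,0]
k=[(.13,.018,.012),(.13,-.018,.012),(-.05,0,.011)]
o['knife']=[T(k[0],168,245),T(k[1],168,212),T(k[2],329,248),S(k[0],325,118),S(k[1],342,137),S(k[2],233,195)],.006,[.55,.1,1.5]
for n,v in o.items():
    q,res=fit(*v); print(n,q); print(res.T)
E
```

```text
tin [ 0.5756 -0.2863  0.197 ]
[[-0.2639 -1.1094  0.4285 -0.465  -0.6568  0.1149 -1.5815 -1.3772]
 [-1.3334 -1.4355  0.0733 -1.1807 -1.1803 -1.1595 -0.1167  0.7761]]
rail [0.6053 0.1445 0.0384]
[[-1.2849 -0.2551 -0.2294 -0.8183  0.2898 -0.7901]
 [-0.2838 -0.1261  0.1395  1.6596 -1.7518  1.0787]]
slab [0.4429 0.1684 0.0662]
[[-0.1048 -0.7041 -0.3136 -0.1993 -0.2005 -0.0691 -0.3652 -0.7386]
 [-0.2798 -0.3893  0.2594 -0.139  -0.1596 -0.1909  0.6723  0.3628]]
knife [0.4359 0.1001 1.4235]
[[-1.173   0.4401  0.2085 -0.2809  0.0961 -0.869 ]
 [-0.7131 -0.5328  0.0958 -1.034  -1.6883  1.6514]]
```

```bash
cat >> h.py <<'E'
TIN=np.array([.5756,-.2863]);TY=.197;RAIL=np.array([.6053,.1445]);RY=.0384
def down(yaw,tilt=0):
    """tool x along yaw, pointing down; tilt about world horizontal axis at yaw+90 handled by caller"""
    c,s=np.cos(yaw),np.sin(yaw); return R.from_matrix([[c,s,0],[s,-c,0],[0,0,-1]])
def fr(o,yaw,p): return R.from_euler('z',yaw).apply(p)+[o[0],o[1],0]
tin=lambda x,y,z:fr(TIN,TY,[x,y,z])
rail=lambda x,y,z:fr(RAIL,RY,[x,y,z])
E
python3 - <<'E'
from h import *
from workcell import bot
import cv2
K=np.array([.4359,.1001]);KY=1.4235
g=fr(K,KY,[.033,0,.0])
for f in (0,np.pi):
    for n,p,y in (("knife",g+[0,0,.01],KY),("notch",tin(-.132,0,.09),TY),("up",tin(-.1,0,.19),TY)):
        q=bot.inverse_kinematics(p,down(y+f).as_rotvec()); print(f,n,None if q is None else np.round(q,2))
for f in (1,-1):
    for n,p,y in (("hang",tin(0,.087,.06),TY),("hangR",tin(0,-.087,.06),TY),("rail",rail(0,.15,.23),RY),("railR",rail(-.08,-.12,.27),RY)):
        q=bot.inverse_kinematics(p,down(y+f*np.pi/2).as_rotvec()); print(f,n,None if q is None else np.round(q,2))
bot.goto(g+[-.04,0,.25],down(KY).as_rotvec())
c=bot.read_camera("wrist");cv2.imwrite("pics/w1.png",c["pixels"])
C=bot.read_camera("top");cv2.imwrite("pics/t1.png",C["pixels"])
print(c["fx"],c["cx"],c["cy"],c["R"],c["t"],bot.current_clock())
E
```

```text
0 knife [ 0.03  0.15  2.06 -0.    0.93  0.18]
0 notch [-0.83  0.21  1.8  -0.    1.13  0.54]
0 up [-0.78  0.16  1.65 -0.    1.34  0.59]
3.141592653589793 knife [ 0.03  0.15  2.06  0.    0.93 -2.97]
3.141592653589793 notch [-0.83  0.21  1.8  -0.    1.13 -2.6 ]
3.141592653589793 up [-0.78  0.16  1.65 -0.    1.34 -2.55]
1 hang [-0.55  0.37  1.67 -0.    1.11 -0.75]
1 hangR [-0.73  0.61  1.33 -0.    1.2  -0.93]
1 rail [ 0.28  0.39  1.29 -0.    1.46  0.24]
1 railR [-0.19  0.01  1.65 -0.    1.49 -0.23]
-1 hang [-0.55  0.37  1.67  0.    1.11  2.4 ]
-1 hangR [-0.73  0.61  1.33  0.    1.2   2.21]
-1 rail [ 0.28  0.39  1.29 -0.    1.46 -2.9 ]
-1 railR [-0.19  0.01  1.65 -0.    1.49  2.92]
343.2278550176068 321.3388735240902 203.54686513377834 [[ 9.88920358e-01 -1.48446961e-01  1.58078169e-04]
 [-1.44041422e-01 -9.59313055e-01  2.42838488e-01]
 [-3.58969891e-02 -2.40170694e-01 -9.70066721e-01]] [-0.37665655  0.14751442  0.46939377] 2.7
```

View pics/w1.png

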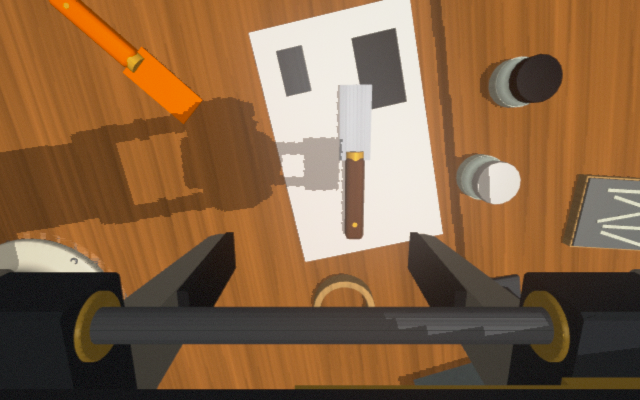

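```bash
cat >> h.py <<'E'
def addcam(n,c): CAM[n]=(c["fx"],c["cx"],c["cy"],np.array(c["R"]),np.array(c["t"]))
E
python3 - <<'E'
from h import *
from workcell import bot
c=bot.read_camera("wrist");addcam("w",c)
q,res=fit([("w",(.13,.018,.012),339,85),("w",(.13,-.018,.012),372,86),("w",(-.05,-.011,.02),364,237),("w",(-.05,.011,.02),345,237)],.006,[.436,.1,1.42])
print(q,res.T)
s=[(.09,.14,.006),(.09,-.14,.006),(-.09,-.14,.006)]
qs,res=fit([("w",s[1],442,233),("w",s[2],305,262),("w",(-.09,.14,.006),249,33)],0,[.44,.17,.066]);print(qs,res.T)
q6=0
g=fr(q[:2],q[2],[.033,0,0]); o=down(q[2]).as_rotvec()
bot.goto(g+[0,0,.08],o); bot.line_to(g+[0,0,.0095],max_speed=.1)
bot.set_gripper(0.0,60); print(bot.current_opening(),bot.current_grip_force(),bot.current_contact_force())
bot.line_to(g+[0,0,.2]); print(bot.current_opening(),bot.current_grip_force(),bot.current_clock())
bot.goto(tin(-.25,0,.2),down(TY).as_rotvec())
import cv2
c=bot.read_camera("wrist");cv2.imwrite("pics/w2.png",c["pixels"]);np.save("w2.npy",dict(c),allow_pickle=True)
E
```

```text
[0.43583044 0.09976411 1.43485617] [[ 0.2750399  -0.2657224  -0.44317387  0.43150232]
 [-0.81080443 -2.25777159  2.58441878  2.80841346]]
[0.4432673  0.16710251 0.06532198] [[ 1.0743816  -0.00675289 -0.81183485]
 [ 1.23682707  0.22015831 -0.88499761]]
0.2324335473700133 59.998993277549744 [-0.73607345  0.80041136 -0.27638284]
0.2335408273576191 59.99837279319763 6.8167
```

View pics/w2.png

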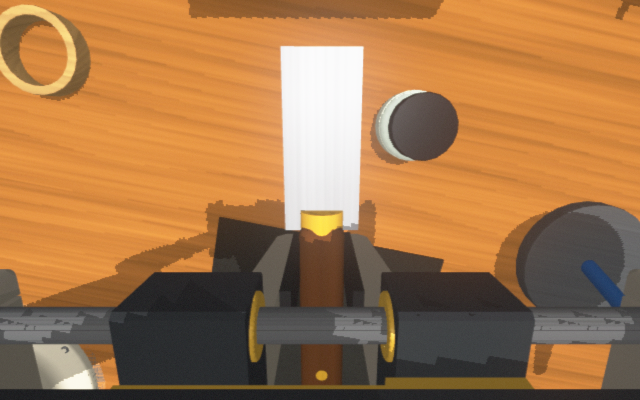

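Run:
```python
from h import *
from workcell import bot
c=np.load("w2.npy",allow_pickle=True).item();addcam("w",c)
p=bot.current_ee_pos();r=R.from_rotvec(bot.current_tool_rot())
for e in (0,.03,-.03): # tool-frame tip: x=.097, z=-.0075 (blade above TCP)
    print(e,proj("w",np.array([p+r.apply([.097,y,-.0075+e*.097]) for y in(.018,-.018)])))
bot.goto(tin(-.20,0,.13),down(TY).as_rotvec())
bot.line_to(tin(-.20,0,.0905))
f0=np.array(bot.current_contact_force())
for x in np.arange(-.18,-.131,.008):
    bot.line_to(tin(x,0,.0905),max_speed=.05); f=np.array(bot.current_contact_force())-f0; print(x,np.round(f,2))
    if abs(f).max()>6: break
import cv2
for n in("scene","top"): cv2.imwrite(f"pics/{n}3.png",bot.read_camera(n)["pixels"])
a=cv2.imread("pics/scene3.png")[200:370,200:370];b=cv2.imread("pics/top3.png")[130:300,330:500]
cv2.imwrite("pics/c3.png",cv2.resize(np.hstack([a,b]),None,fx=2.35,fy=2.35,interpolation=2))
```

```text
0 [[360.36921771  47.05711935]
 [277.97949893  47.12429877]]
0.03 [[359.64378484  48.36688701]
 [278.77653597  48.43295356]]
-0.03 [[361.12248835  45.69709065]
 [277.15187327  45.76542053]]
-0.18 [ 0.19 -0.25 -1.25]
-0.172 [-0.66 -0.02 -0.41]
-0.16399999999999998 [-1.    0.6  -0.19]
-0.15599999999999997 [-0.43  0.41 -0.08]
-0.14799999999999996 [-0.24  0.22  0.06]
-0.13999999999999996 [ 0.02  0.61 -0.97]
-0.13199999999999995 [ 0.02  0.72 -0.29]
```

View pics/c3.png

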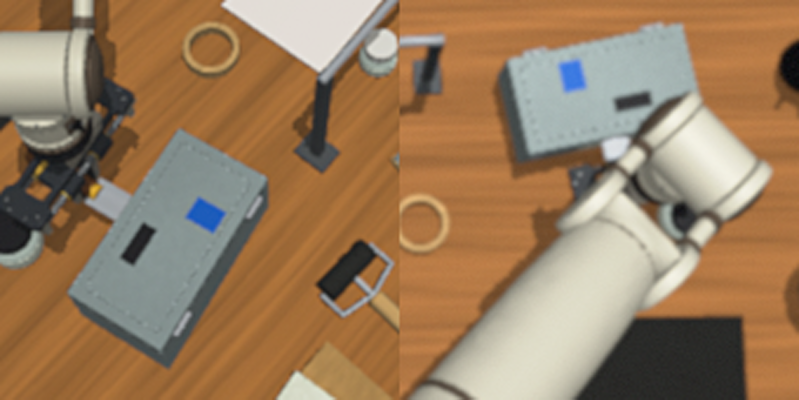

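The picture shows the blade (scene half, around (105,200)) running under the middle of the lid's front edge. The insertion met no resistance, so I'll lever the lid up.

Run:
```python
from h import *
from workcell import bot
f0=np.array(bot.current_contact_force())
for a in (.05,.1,.2,.3,.4,.5,.6,.7,.78):
    bot.line_to(tin(-.132+.13*(1-np.cos(a)),0,.0945+.13*np.sin(a)),max_speed=.05)
    print(a,np.round(np.array(bot.current_contact_force())-f0,2),np.round(bot.current_ft_torque(),2))
    if a in(.3,): bot.hold(.2)
import cv2
for n in("scene","top"): cv2.imwrite(f"pics/{n}4.png",bot.read_camera(n)["pixels"])
a=cv2.imread("pics/scene4.png")[170:370,180:380];b=cv2.imread("pics/top4.png")[110:310,300:500]
cv2.imwrite("pics/c4.png",cv2.resize(np.hstack([a,b]),None,fx=2,fy=2,interpolation=2))
print(bot.current_clock())
```

```text
0.05 [-0.49 -0.52 -0.29] [ 0.05  0.05 -0.02]
0.1 [-0.46 -0.91 -0.36] [0.07 0.12 0.06]
0.2 [ 0.07 -1.3   1.15] [0.07 0.03 0.  ]
0.3 [-0.66 -1.85  0.41] [ 0.01  0.01 -0.01]
0.4 [-0.16 -0.43  0.43] [-0.   -0.02  0.02]
0.5 [0.96 0.09 0.15] [ 0.01 -0.08 -0.06]
0.6 [ 0.15 -0.46  0.72] [ 0.03  0.   -0.  ]
0.7 [ 0.3  -0.44  0.39] [ 0.03 -0.07 -0.04]
0.78 [-0.57 -0.61 -0.41] [ 0.07 -0.    0.  ]
15.7167
```

View pics/c4.png

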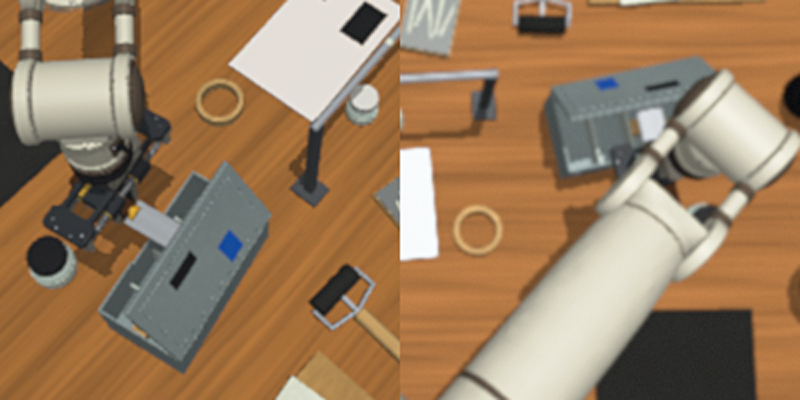

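Run:
```python
from h import *
from workcell import bot
for a in (.85,.92,1.0):
    bot.line_to(tin(-.132+.13*(1-np.cos(a)),0,.0945+.13*np.sin(a)),max_speed=.05)
    print(np.round(bot.current_contact_force(),2))
p=np.array(bot.current_ee_pos()); bot.line_to(p+[0,0,-.012]); bot.line_to(tin(-.22,0,p[2]-.012))
q=(.43583,.09976,1.43486)
g=fr(q[:2],q[2],[.033,0,0]); o=down(q[2]).as_rotvec()
bot.goto(g+[0,0,.15],o); bot.line_to(g+[0,0,.04]); 
f0=np.array(bot.current_contact_force()); bot.line_to(g+[0,0,.0100],max_speed=.05)
print(np.array(bot.current_contact_force())-f0)
bot.set_gripper(.6,20); bot.line_to(g+[0,0,.15]); 
bot.set_gripper(0,20)
# push lid open with closed fingers, tool x along tin x
o=down(TY).as_rotvec()
bot.goto(tin(-.10,0,.30),o)
a=1.0; bot.line_to(tin(-.04,0,.19),max_speed=.1)
import cv2
for n in("scene","top"): cv2.imwrite(f"pics/{n}5.png",bot.read_camera(n)["pixels"])
a=cv2.imread("pics/scene5.png")[100:350,180:380];b=cv2.imread("pics/top5.png")[80:330,220:470]
cv2.imwrite("pics/c5.png",cv2.resize(np.hstack([a,b]),None,fx=1.75,fy=1.75,interpolation=2))
print(bot.current_clock(),bot.current_contact_force())
```

```text
[ 0.34  0.34 -1.7 ]
[-0.43 -0.36 -0.97]
[-0.46 -0.23 -1.14]
[0.36938467 0.32509341 0.6735988 ]
27.3 [ 0.47535588 -0.97847197 -0.38411129]
```

View pics/c5.png

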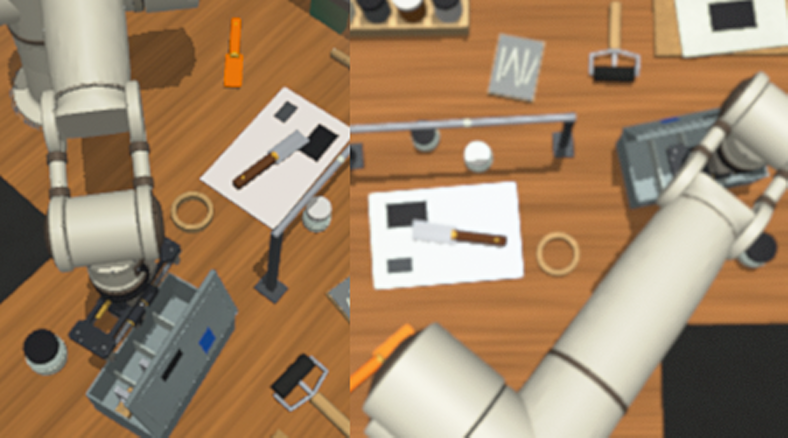

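Run:
```python
from h import *
from workcell import bot
for x in (0,.03,.06,.075):
    bot.line_to(tin(x,0,.19),max_speed=.08); print(np.round(bot.current_contact_force(),2))
bot.hold(.3)
bot.line_to(tin(0,0,.22)); bot.line_to(tin(-.12,0,.33)); bot.set_gripper(.5,20)
import cv2
c=bot.read_camera("wrist"); cv2.imwrite("pics/w6.png",c["pixels"]);np.save("w6.npy",dict(c),allow_pickle=True)
print(bot.current_clock())
```

```text
[-0.43  0.16 -0.95]
[ 0.24  0.6  -0.81]
[-0.26  1.4  -0.62]
[0.35 0.24 1.1 ]
32.4167
```

View pics/w6.png

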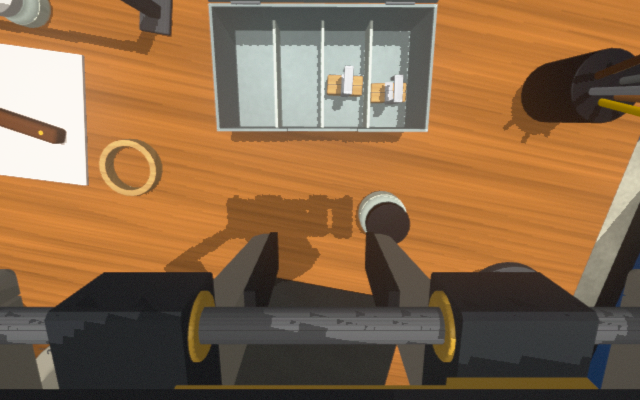

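Run:
```python
import cv2
a=cv2.imread("pics/w6.png")
cv2.imwrite("pics/c6.png",cv2.resize(a[0:145,200:450],None,fx=3.2,fy=3.2,interpolation=cv2.INTER_CUBIC))
```

```text
(no output)
```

View pics/c6.png

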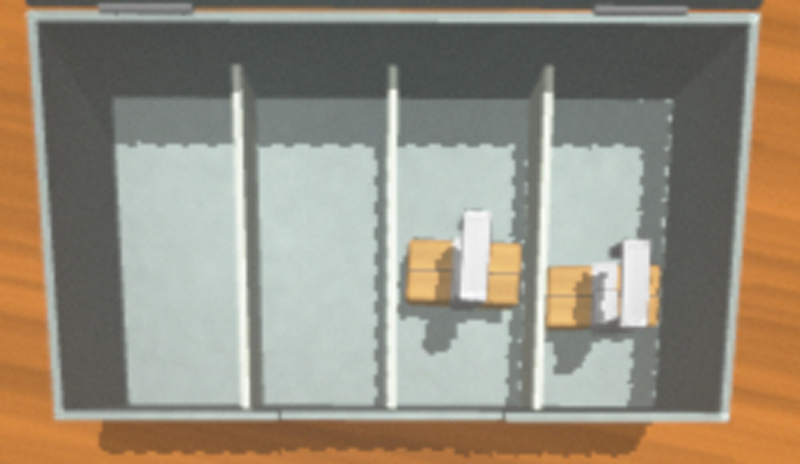

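Run:
```python
from h import *
np.set_printoptions(precision=4,suppress=True)
addcam("w",np.load("w6.npy",allow_pickle=True).item())
W=lambda m,u,v:("w",m,200+u/3.2-.35,v/3.2-.35)
a=[(.065,.119,.104),(.065,-.119,.104),(-.065,-.119,.104),(-.065,.119,.104)]
q,r=fit([W(a[0],28,14),W(a[1],762,14),W(a[2],729,420),W(a[3],55,418)],0,[.5756,-.2863,.197]);print(q,r.T)
k=[(.015,.005,.09),(.015,-.005,.09),(-.015,.005,.09),(-.015,-.005,.09)]
for px in ([(464,210),(492,210),(457,300),(489,302)],[(622,240),(649,240),(621,326),(648,326)]):
    h,r=fit([W(m,*p) for m,p in zip(k,px)],.003,[.57,-.3,.197]);print(h,r.T, R.from_euler('z',-q[2]).apply([*(h[:2]-q[:2]),0]),h[2]-q[2])
    c=[(.012,.023,.03),(.012,-.023,.03),(-.012,-.023,.03),(-.012,.023,.03)]
    px=([(410,238),(522,244),(519,305),(405,303)] if px[0][0]==464 else [(547,265),(660,266),(658,327),(546,327)])
    h,r=fit([W(m,*p) for m,p in zip(c,px)],.003,[.57,-.3,.197]);print(' clamp',h,r.T,R.from_euler('z',-q[2]).apply([*(h[:2]-q[:2]),0]),h[2]-q[2])
```

```text
[ 0.5735 -0.2893  0.1935] [[-0.2809 -0.1866  0.3655  0.1529]
 [-1.0672 -0.2831  0.7475  0.77  ]]
[ 0.5706 -0.3192  0.1584] [[-0.139   0.1087  0.6085 -0.5616]
 [-0.118   0.2482  0.0691 -0.2038]] [-0.0086 -0.0287  0.    ] -0.03513062523083457
 clamp [ 0.5704 -0.3192  0.1593] [[-0.5618  0.2815 -0.0094  0.238 ]
 [ 0.274  -0.1844  0.3287 -0.4246]] [-0.0088 -0.0287  0.    ] -0.034285837198908375
[ 0.5726 -0.3762  0.2367] [[-0.2377  0.2937 -0.2094  0.1552]
 [-0.3461 -0.7281  0.7478  0.3793]] [-0.0176 -0.0851  0.    ] 0.04310818919414977
 clamp [ 0.5724 -0.3763  0.1969] [[ 0.0017  0.3939 -0.0729 -0.3148]
 [ 0.0692 -0.26    0.0889  0.1069]] [-0.0178 -0.0851  0.    ] 0.0033534532673800688
```

```bash
cat >> h.py <<'E'
TIN=np.array([.5737,-.2888]);TY=.194
def ori(yaw,tilt): return (R.from_euler('z',yaw)*R.from_euler('y',-tilt)*R.from_euler('z',-yaw)*down(yaw+np.pi/2)).as_rotvec()
def pick(bot,h,yaw,tilt,opening,hz=.062):
    bot.set_gripper(opening,25)
    p=np.array([h[0],h[1],.003+hz]); o=ori(yaw,tilt)
    bot.goto(p+[0,0,.16],o)
    f0=np.array(bot.current_contact_force())
    for dz in (.1,.06,.04,.02,.01,0):
        bot.line_to(p+[0,0,dz],max_speed=.08); f=np.array(bot.current_contact_force())-f0
        if abs(f).max()>5: print("contact",dz,f); return False
    bot.set_gripper(0,25); print("grip",bot.current_opening()*92,bot.current_grip_force(),np.array(bot.current_contact_force())-f0)
    bot.line_to(p+[0,0,.03],max_speed=.08); bot.line_to(p+[0,0,.16],max_speed=.15)
    return True
E
python3 - <<'E'
from h import *
from workcell import bot
import cv2
ok=pick(bot,(.5705,-.3192),.159,.15,.5); print(ok,bot.current_opening()*92,bot.current_clock())
if ok:
    p=np.array(bot.current_ee_pos()); p[2]=.27; bot.line_to(p)
    bot.goto(rail(-.12,-.13,.27),ori(RY,0))
    c=bot.read_camera("wrist"); cv2.imwrite("pics/w7.png",c["pixels"]);np.save("w7.npy",dict(c),allow_pickle=True)
E
```

```text
grip 31.39902391328399 24.226706139743328 [0.52654329 1.39597434 1.97022637]
True 29.746933776084646 38.7833
```

View pics/w7.png

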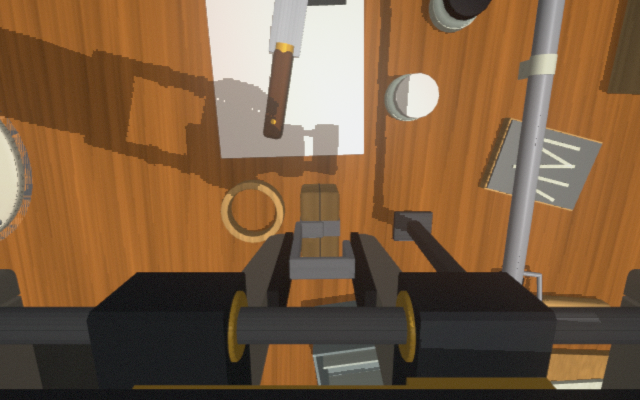

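Run:
```python
from h import *
import cv2
from workcell import bot
c=np.load("w7.npy",allow_pickle=True).item();addcam("w",c)
def bp(u,v,z,n="w"):
    f,cx,cy,Rm,t=CAM[n]; d=Rm.T@np.array([(u-cx)/f,(v-cy)/f,1]); o=-Rm.T@t; return o+d*(z-o[2])/d[2]
# bar edges by brightness-gradient on rows
im=c["pixels"].astype(int)
for v in (10,30,100,130,160,190,220,250):
    r=im[v,490:580]; s=r.max(1)-r.min(1); k=np.where((s<25)&(r.mean(1)>70))[0]+490; m=(k.min()+k.max())/2; print(v,k.min(),k.max(),np.round(bp(m,v,.24),4))
pt=bp(541,65,.243); print("tape",pt)
d=lambda X:R.from_euler('z',-RY).apply([X[0]-RAIL[0],X[1]-RAIL[1],0]); print("tape in rail",d(pt))
p=np.array(bot.current_ee_pos());print(p); print("crown",bp(321,265,p[2]+.029)-p, "pred clampR")
X=np.array([p+[x,y,-.0608+z] for x,y,z in [(-.012,.023,.03),(.012,.023,.03),(-.012,-.023,.03)]]);print(proj("w",X))
```

```text
10 537 562 [0.6053 0.1352 0.24  ]
30 535 559 [0.6058 0.1256 0.24  ]
100 525 549 [0.6073 0.09   0.24  ]
130 508 550 [0.6058 0.0736 0.24  ]
160 497 579 [0.6142 0.0568 0.24  ]
190 498 579 [0.6179 0.0392 0.24  ]
220 509 530 [0.6099 0.0203 0.24  ]
250 505 526 [0.6109 0.0009 0.24  ]
tape [0.60421968 0.10770051 0.243     ]
tape in rail [-0.00249227 -0.03673089  0.        ]
[0.49071433 0.00903342 0.26982025]
crown [-0.00086768  0.00384744  0.029     ] pred clampR
[[303.65351996 192.94326871]
 [343.79416104 194.39569376]
 [301.86531037 264.30813508]]
```

```bash
cat >> h.py <<'E'
RAIL=np.array([.605,.1442]);RY=.0405
def hang(bot,yend,gz=.0608):
    """gz: TCP height above hanger origin"""
    o=ori(RY,0)
    bot.goto(rail(-.08,-.12,.240-.048+gz),o)
    f0=np.array(bot.current_contact_force()); F=lambda:np.round(np.array(bot.current_contact_force())-f0,2)
    for x in (-.05,-.03,-.02,-.01,.001):
        bot.line_to(rail(x,-.12,.240-.048+gz),max_speed=.08)
        if abs(F()).max()>5: print("entry contact",x,F()); return False
    for z in (.175,.165,.1625,.1610): bot.line_to(rail(.001,-.12,z+gz),max_speed=.06); print(z,F())
    for y in np.linspace(-.10,yend,8):
        bot.line_to(rail(.001,y,.1610+gz),max_speed=.08); f=F()
        if abs(f).max()>8: print("slide",y,f); return False
    print("slid",f); return True
E
python3 - <<'E'
from h import *
from workcell import bot
import cv2
print(hang(bot,.148),bot.current_opening()*92,bot.current_clock())
c=bot.read_camera("scene")["pixels"][60:260,280:440]; d=bot.read_camera("wrist")["pixels"]
cv2.imwrite("pics/c8.png",np.hstack([cv2.resize(c,(320,400)),cv2.resize(d,None,fx=.75,fy=.75)[:,:] if 0 else cv2.resize(d,(480,400))]))
E
```

```text
0.175 [ 0.06 -0.76 -0.54]
0.165 [-0.64 -0.89  0.  ]
0.1625 [-0.51 -0.06 -0.07]
0.161 [-0.97 -0.29  3.56]
slid [-0.27  0.63  6.68]
True 29.871561994058414 48.4167
```

View pics/c8.png

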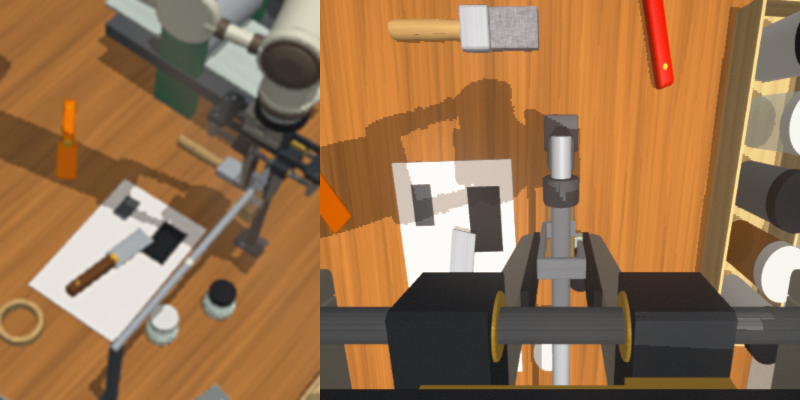

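Run:
```python
from h import *
from workcell import bot
import cv2
bot.set_gripper(.5,25); bot.hold(.3); p=np.array(bot.current_ee_pos()); bot.line_to(p+[0,0,.05],max_speed=.08); bot.line_to(p+[0,0,.12])
h=np.array([.5725,-.3762])+.002*np.array([np.cos(.2),np.sin(.2)])
ok=pick(bot,h,.205,.06,.42,.066); print(ok,bot.current_opening()*92,bot.current_clock())
if ok:
    p=np.array(bot.current_ee_pos()); p[2]=.28; bot.line_to(p)
    bot.goto(rail(-.12,-.13,.27),ori(RY,0))
    c=bot.read_camera("wrist"); cv2.imwrite("pics/w9.png",c["pixels"]);np.save("w9.npy",dict(c),allow_pickle=True)
```

```text
grip 30.19053951939174 24.630200564861298 [-0.76424831 -0.29679136 -0.62100882]
True 30.059469135161276 58.1
```

View pics/w9.png

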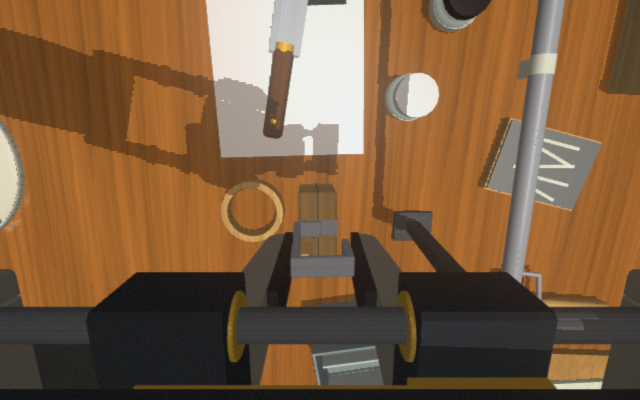

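Run:
```python
from h import *
from workcell import bot
import cv2
ok=hang(bot,.08,.065); print(ok)
if ok:
    bot.set_gripper(.5,25); bot.hold(.5); p=np.array(bot.current_ee_pos()); bot.line_to(p+[0,0,.05],max_speed=.08); bot.line_to(p+[-.03,0,.12])
    bot.goto(tin(-.16,0.05,.36),down(TY).as_rotvec())
    s=bot.read_camera("scene")["pixels"]; t=bot.read_camera("top")["pixels"]
    cv2.imwrite("pics/c10.png",cv2.resize(np.hstack([s[100:340,210:430],t[110:350,200:480]]),None,fx=1.6,fy=1.6,interpolation=2))
    print(bot.current_clock())
```

```text
0.175 [1.48 0.65 0.38]
0.165 [ 0.4  -0.52  0.2 ]
0.1625 [ 0.53 -0.78  0.68]
0.161 [ 0.88 -0.5  -0.16]
slid [ 0.27 -0.88  1.53]
True
71.4917
```

View pics/c10.png

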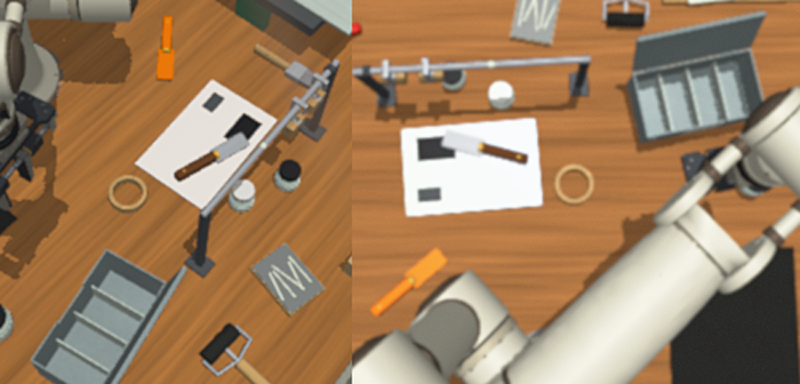

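Run:
```python
from h import *
from workcell import bot
import cv2
bot.set_gripper(0,25); o=down(TY).as_rotvec()
bot.line_to(tin(-.05,0,.36)); bot.line_to(tin(.15,0,.34)); bot.line_to(tin(.15,0,.20))
f0=np.array(bot.current_contact_force())
r=.115
for a in list(np.arange(1.7,.0,-.12))+[.03,.0]:
    x=.065-r*np.cos(a)+(.009+.010)*np.sin(a); z=.104+r*np.sin(a)+.009*np.cos(a)-.02*np.sin(a)
    bot.line_to(tin(x,0,z-.002*(a==0)),max_speed=.08)
    f=np.array(bot.current_contact_force())-f0
    if abs(f).max()>8: print(a,f)
    if abs(f).max()>25: break
p=np.array(bot.current_ee_pos()); print(f,p); bot.line_to(p+[0,0,.15]); bot.goto([.35,-.3,.4],o)
s=bot.read_camera("scene")["pixels"]; t=bot.read_camera("top")["pixels"]
cv2.imwrite("pics/c11.png",cv2.resize(np.hstack([s[100:340,210:430],t[80:320,200:480]]),None,fx=1.6,fy=1.6,interpolation=2))
print(bot.current_clock())
```

```text
0.0 [-1.02917115  3.34887259  8.76389163]
[-1.02917115  3.34887259  8.76389163] [ 0.52574285 -0.29905946  0.11325251]
83.675
```

View pics/c11.png

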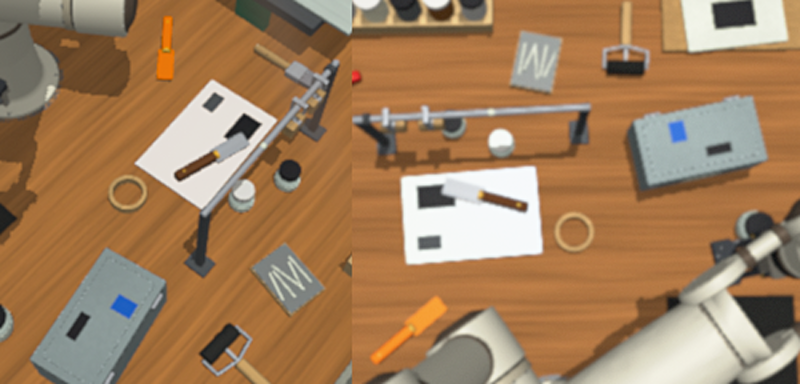

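The lid is shut (fingertips stopped at z = 0.113, the lid's top). Both hangers hang left of the tape, at about (385,118) and (425,118), and the knife lies flat on the slab. I'm handing in.

```bash
python3 -c "
from workcell import bot
print(bot.job_done())"
```

```text
the job is handed in; nothing more can be done
None
```

I handed the job in at about 84 s; the interface gave no verdict. In the last pictures both hangers in the tin (only two were there) hang between tape and collar, the tin is shut and the knife lies flat on the slab.

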